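Set out the Gram stain bottles in order of use

ROBOT

A 6-joint arm with a two-finger parallel gripper is mounted at the origin on the work surface. World frame = base frame: x ahead of the robot, y to its left, z up, the work surface at z = 0. Lengths are in m, angles in rad, forces in N, time in s.
With the tool pointing down it reaches from about 0.325 to 1 m from the base axis. Payload 5.1 kg.
Tool frame: the origin (TCP) lies at the very end of the fingers, on their centre line; the grasp point (between the pads) lies 19 mm behind it; z points along the fingers, y is the line along which they close (so a half turn about z gives the same grasp; the last joint's range is limited). The gripper opens to 85 mm and grips with 20 to 120 N. Pads are 22 mm wide; open, the fingers measure 114 mm over their backs; the gripper's body (76 mm by 85 mm) begins 54 mm behind the grasp point. The pads swing forward as they close: fully open they stand 13 mm farther back than shut.
Start: joints at [-1.412, 0.124, 1.65, -0, 1.367, -0.083], TCP at [0.156, -0.631, 0.231] pointing down, gripper open.
Joint ranges: [-2.61, 2.61], [-1.02, 2.33], [0.03, 2.71], [-1.35, 4.49], [0.32, 2.68], [-2.91, 2.91]. Speed limits (rad/s): [2.57, 2.57, 3.14, 3.14, 3.14, 3.14].

INTERFACE

Orientations are given as [roll, pitch, yaw] about the fixed x, y, z axes, in that order (R = Rz(yaw) Ry(pitch) Rx(roll)).
In Python, from station import ctrl gives the robot as it stands.
- The arm moves only by the tool move_arm, never from a script. Its argument "steps" is a list of rows, each a list of 3 entries, a list of its own where there are three numbers: the shift along the world's x, y, z in m, then the turn, a rotation vector about the world's x, y, z in degrees, then the opening, from 0 (shut) to 1 (fully open). In form: [[[tx, ty, tz], [rx, ry, rz], hand], ...]. A call has 1 to 8 rows; each row shifts and turns the commanded pose from where the row before left it; what a row does not reach is not made up. A row lasts 1/8 s, in which the tool goes at most 62.5 mm and 10.7 degrees, less where a joint would pass 70% of its speed; a pose out of reach is approached as far as the arm can. A call is refused whole if a number of a shift passes 0.0625 or a number of a turn 10.7, either way. A call with a gripper value outside its range is refused whole. The fingers move at their own pace and stop on an object; the grip force is fixed at half the most. Time passes only in rows, so rows that do not move let the fingers close. It gives the time, the measured TCP pose, the force, the opening and the grip force at its end, in the units of the state.
- ctrl.get_obs(): the state, without advancing time (a new reading comes with each control period).
- ctrl.camera(name): name is "scene" or "top" or "wrist"; returns the picture (420x560x3 uint8, blue, green, red); there is no depth.
- ctrl.calibration(name): a dict with "K" (3x3 intrinsics, pixels), "camera_from_world" (4x4, takes a point from world to camera coordinates); the wrist camera has in their place "tool_from_camera" (4x4, takes a point from camera to tool coordinates, whose origin is the TCP and whose axes are the flange's). Camera axes: x right, y down, z forward; pixel columns grow to the right and rows downward; lengths in m; the calibration is good to about 2 mm. A picture is of the moment at which its call begins: read the wrist's pose just before it. calibration takes no time and is no camera call.
- ctrl.job_done(): hands the job in; it is judged then, once.
Trained networks look in the newest picture that a camera, given by its name, has taken for a name from the list of things; names that differ only in an ending like _2 or _b are one class to them, and where a whole thing is asked for, a point or a joint stands for the part that bears it (a point fixed in the world has none). Each returns a list of dicts, best first, with "conf" (0 to 1); they miss things now and then, are a little off and sometimes report something else, mostly with a low value. They report only what shows in the picture. A call takes as long as a camera call. They do not tell look-alikes from the thing itself.
- ctrl.look_for(camera, thing): "extent" ([left, top, right, bottom] in pixels, round what is visible of it).
- ctrl.masks_of(camera, thing): "region" (420x560 bool, what is visible of it) and "extent" ([left, top, right, bottom] in pixels, round what is visible of it).
The state is a dict: "t": time; "qpos": joint angles; "qd": joint speeds; "tau": joint torques, N m; "position": TCP position; "tcp_rot": TCP orientation; "wrist_force": force on the tool from outside, world axes, zero at the start; "ft_torque": the same for the moment, N m; "gripper_width": finger opening in m; "grip_force": force on a finger pad.
Only numpy, scipy, OpenCV 4.12 (cv2) and the standard library are available. Lean on these libraries where they do the work, as an engineer would, in place of code of your own. Each camera call takes 0.05 s, during which the arm holds its last target. There are 200 camera calls.

TASK

Set up the staining station: move the four stain bottles from the wooden rack to the steel rack, one upright and fully down in each pocket, in their order of use counting from the end beside the white staining tray: violet, brown, white, red. Set each bottle down without dropping or tipping it, and leave the beaker, slide box and mortar alone.

Things in the scene. Friction and masses are not known exactly. Their poses are not given: they have to be found in the camera images.
- violet_center (a point): Dropper bottle of crystal violet (first in use): bottle and cap deep violet, with a narrow white paper label. Loose, upright, round body 38 mm in diameter from its underside up to 55 mm, then a shoulder to a 25 mm cap; 84 mm high in all, 50 to 105 g. This point is on its axis, 42 mm above its underside; z is up along the bottle.
- brown_center (a point): Dropper bottle of iodine (second): bottle and cap dark brown, with a narrow white paper label. Loose, upright, round body 38 mm in diameter from its underside up to 55 mm, then a shoulder to a 25 mm cap; 84 mm high in all, 50 to 105 g. This point is on its axis, 42 mm above its underside; z is up along the bottle.
- white_center (a point): Dropper bottle of decolouriser (third): bottle and cap white, with a narrow white paper label. Loose, upright, round body 38 mm in diameter from its underside up to 55 mm, then a shoulder to a 25 mm cap; 84 mm high in all, 50 to 105 g. This point is on its axis, 42 mm above its underside; z is up along the bottle.
- red_center (a point): Dropper bottle of safranin (fourth): bottle and cap red, with a narrow white paper label. Loose, upright, round body 38 mm in diameter from its underside up to 55 mm, then a shoulder to a 25 mm cap; 84 mm high in all, 50 to 105 g. This point is on its axis, 42 mm above its underside; z is up along the bottle.
- store_rack: Fixed pale plywood rack in which the bottles stand at the start, one in each of four pockets in a row. 74 x 252 x 32 mm; origin at the centre of its underside, y along the row, x across it, z up. Pocket floors 8 mm above the origin, side and dividing walls up to 24 mm, end cheeks up to 32 mm; pocket centres at y = -87, -29, 29, 87 mm, x = 0.
- stain_rack: Fixed sheet-steel rack to fill, four empty open pockets in a row. 61 x 235 x 20 mm, walls 3 mm thick; origin at the centre of its underside, y along the row, x across it, z up. Pocket floors 3 mm above the origin, walls up to 20 mm, pocket centres at y = -87, -29, 29, 87 mm, x = 0, pockets about 55 x 56 mm; a low wire loop (up to 32 mm high) stands 16 mm out from each end.
- tray: Fixed white staining tray, 80 x 110 x 22 mm, with two steel rods and three glass slides lying across it (29 mm high). Stands just beyond one end of the steel rack, about 200 mm from its centre along the row, on its +y or its -y side; the glass beaker stands beyond the other end. Origin at the centre of its underside.
- beaker: Loose empty glass beaker, 68 mm in diameter, 90 mm high; origin at the centre of its underside. To be left alone.
- slide_box: Loose pale green slide box with a blue label on its lid, 87 x 102 x 38 mm, beyond one end of the wooden rack; origin at the centre of its underside. To be left alone.
- mortar: Loose white porcelain mortar, 94 mm in diameter, 50 mm high, its pestle leaning in it up to 73 mm, beyond the other end of the wooden rack; origin at the centre of its underside. To be left alone.
Not all that is in view belongs to the job. Leave any yellow look-alike of the part that bears red_center alone. There is more than one size of the part that bears brown_center; the job needs the smaller.

How it is judged:
At the end, for the whole second after the job is handed in: In the steel rack, from the tray end: violet, brown, white, red, one per pocket within 12 mm of its centre in x and y, fully down (within 4 mm), upright within 0.12 rad, released, at rest; beaker, slide box and mortar within 20 mm of where they were (((y of tray in the frame of stain_rack above 0 m and x of violet_center in the frame of stain_rack between -0.012 and 0.012 m and y of violet_center in the frame of stain_rack between 0.075 and 0.099 m and x of brown_center in the frame of stain_rack between -0.012 and 0.012 m and y of brown_center in the frame of stain_rack between 0.017 and 0.041 m and x of white_center in the frame of stain_rack between -0.012 and 0.012 m and y of white_center in the frame of stain_rack between -0.041 and -0.017 m and x of red_center in the frame of stain_rack between -0.012 and 0.012 m and y of red_center in the frame of stain_rack between -0.099 and -0.075 m) or (y of tray in the frame of stain_rack below 0 m and x of violet_center in the frame of stain_rack between -0.012 and 0.012 m and y of violet_center in the frame of stain_rack between -0.099 and -0.075 m and x of brown_center in the frame of stain_rack between -0.012 and 0.012 m and y of brown_center in the frame of stain_rack between -0.041 and -0.017 m and x of white_center in the frame of stain_rack between -0.012 and 0.012 m and y of white_center in the frame of stain_rack between 0.017 and 0.041 m and x of red_center in the frame of stain_rack between -0.012 and 0.012 m and y of red_center in the frame of stain_rack between 0.075 and 0.099 m)) and z of violet_center in the frame of stain_rack between 0.041 and 0.049 m and angle between each of violet_center, brown_center, white_center, red_center's own z axis and vertical below 0.12 rad and linear speed of each of violet, brown, white, red below 0.02 m/s and angular speed of each of violet, brown, white, red below 0.3 rad/s and z of brown_center in the frame of stain_rack between 0.041 and 0.049 m and z of white_center in the frame of stain_rack between 0.041 and 0.049 m and z of red_center in the frame of stain_rack between 0.041 and 0.049 m and distance of each of beaker, slide_box, mortar from where it was at the start of the episode below 0.02 m); the robot touches nothing.
It fails at once if the beaker, slide box or mortar was moved or knocked (distance of any of beaker, slide_box, mortar from where it was at the start of the episode above 0.02 m or angle between any of beaker, slide_box, mortar's own z axis and vertical above 0.3 rad).
It fails at once if a bottle was dropped or thrown (moving fast, not held) ((contact force between the fingers and violet below 0.01 N and linear speed of violet above 0.7 m/s) or (contact force between the fingers and brown below 0.01 N and linear speed of brown above 0.7 m/s) or (contact force between the fingers and white below 0.01 N and linear speed of white above 0.7 m/s) or (contact force between the fingers and red below 0.01 N and linear speed of red above 0.7 m/s)).
It fails at once if a bottle was tipped over (angle between any of violet_center, brown_center, white_center, red_center's own z axis and vertical above 0.8 rad).
It also fails if it takes over 93 s, if anything falls off the work surface, if the arm or the gripper's body presses on something with over 40 N, if the wrist force passes 120 N, or if a joint passes its speed limit or range.

## Working session

There is one attempt and no reset: what is moved stays moved. The work goes in short steps, Python scripts to look and compute and a tool call to move; the robot and the scene stay as the last step left them, time stands still between calls to the robot, and variables do not carry over. Pictures are saved under pics/ and viewed, at most 14 in all, crops included, and the job is handed in when it is done.

Besides the shell and the picture viewer there is one more tool, called as name(argument=value, ...) on one line, values as JSON. move_arm: Moves the arm, as the interface text tells. Its arguments: {"type":"object","properties":{"steps":{"type":"array"}},"required":["steps"]}

```bash
mkdir -p pics; ls
python3 - <<'E'
from station import ctrl
import cv2,numpy as np
o=ctrl.get_obs();print(o)
for c in("top","scene"):
    im=ctrl.camera(c);cv2.imwrite(f"pics/{c}0.png",im)
    k=ctrl.calibration(c);print(c,k)
    for n in("violet_center","brown_center","white_center","red_center","store_rack","stain_rack","tray","beaker","slide_box","mortar"):
        print(n,[(round(d["conf"],2),np.round(d["extent"]).tolist()) for d in ctrl.look_for(c,n)])
print(ctrl.calibration("wrist"))
E
```

```text
pics
{'t': 0.0, 'qpos': array([-1.41159220e+00,  1.24492406e-01,  1.65169249e+00,  3.03294289e-05,
        1.36752519e+00, -8.25890844e-02]), 'qd': array([-0.00121796,  0.00099578, -0.00242554, -0.00064243, -0.00096843,
        0.00125707]), 'tau': array([-1.94911379e-03, -4.23613501e+01, -3.65455842e+01, -1.88332388e-04,
        7.02600679e-03,  8.41833355e-06]), 'position': array([ 0.15552579, -0.63047527,  0.23005033]), 'tcp_rot': array([-3.13948489e+00, -2.04268301e-04,  2.41786845e-01]), 'wrist_force': array([0.3786547 , 0.43426894, 0.14234091]), 'ft_torque': array([-0.00135504, -0.00234252,  0.04522375]), 'grip_force': 0.0, 'gripper_width': 0.08543561867549973}
top {'K': array([[395.85485378,   0.        , 277.69211059],
       [  0.        , 395.85485378, 211.78122647],
       [  0.        ,   0.        ,   1.        ]]), 'camera_from_world': array([[ 0.01450973, -0.99982096, -0.01214543, -0.01564808],
       [-0.99810439, -0.01375612, -0.05998665,  0.54629481],
       [ 0.05980884,  0.0129928 , -0.99812529,  0.93502568],
       [ 0.        ,  0.        ,  0.        ,  1.     
[... 1664 characters left out ...]
eaker [(0.96, [360.0, 232.0, 410.0, 304.0]), (0.36, [110.0, 226.0, 183.0, 278.0])]
slide_box [(0.88, [137.0, 152.0, 201.0, 193.0])]
mortar [(0.65, [344.0, 180.0, 390.0, 223.0])]
{'K': array([[312.2787119 ,   0.        , 283.70355136],
       [  0.        , 312.2787119 , 209.77039833],
       [  0.        ,   0.        ,   1.        ]]), 'tool_from_camera': array([[-7.45832955e-04, -9.47618652e-01, -3.19403090e-01,
         8.12462269e-02],
       [ 9.99999153e-01, -1.04753808e-03,  7.72798709e-04,
         8.68097601e-04],
       [-1.06690537e-03, -3.19402243e-01,  9.47618630e-01,
        -1.42633103e-01],
       [ 0.00000000e+00,  0.00000000e+00,  0.00000000e+00,
         1.00000000e+00]])}
```

```bash
python3 - <<'E'
import cv2
a=cv2.imread("pics/top0.png")[110:320,140:420];cv2.imwrite("pics/a.png",cv2.resize(a,(800,600),interpolation=cv2.INTER_CUBIC))
b=cv2.imread("pics/scene0.png")[90:330,90:410];cv2.imwrite("pics/b.png",cv2.resize(b,(800,600),interpolation=cv2.INTER_CUBIC))
E
cat > h.py <<'E'
import numpy as np,cv2
from station import ctrl
from scipy.spatial.transform import Rotation as R
def w2c(c):
    k=ctrl.calibration(c)
    if c!="wrist": return k["K"],k["camera_from_world"]
    o=ctrl.get_obs();T=np.eye(4);T[:3,:3]=R.from_euler("xyz",o["tcp_rot"]).as_matrix();T[:3,3]=o["position"]
    return k["K"],np.linalg.inv(T@k["tool_from_camera"])
def back(c,u,v,z,M=None):
    K,T=M or w2c(c);d=T[:3,:3].T@np.linalg.inv(K)@[u,v,1];p=-T[:3,:3].T@T[:3,3]
    return p+d*(z-p[2])/d[2]
def proj(c,P,M=None):
    K,T=M or w2c(c);q=(T[:3,:3]@np.atleast_2d(P).T).T+T[:3,3];q=q@K.T
    return q[:,:2]/q[:,2:]
E
python3 - <<'E'
from h import *
B={"violet":(251,241,269,263),"brownbig?":(266,279,294,307),"brown":(276,240,295,258),"white":(298,241,321,260),"red":(319,240,343,260),"red2":(347,201,368,220)}
for n,e in B.items(): print(n,back("top",(e[0]+e[2])/2,(e[1]+e[3])/2,.06).round(3))
for n,e in {"store":(240,229,352,270),"stain":(218,147,324,172),"tray":(336,141,382,177),"beaker":(168,143,204,178),"box":(357,237,404,274),"mortar":(185,222,225,260)}.items(): print(n,[back("top",u,v,.02).round(3)[:2] for u,v in((e[0],e[1]),(e[2],e[3]),((e[0]+e[2])/2,(e[1]+e[3])/2))])
E
```

```text
violet [0.451 0.031 0.06 ]
brownbig? [ 0.36  -0.016  0.06 ]
brown [ 0.459 -0.028  0.06 ]
white [ 0.457 -0.082  0.06 ]
red [ 0.458 -0.131  0.06 ]
red2 [ 0.549 -0.191  0.06 ]
store [array([0.504, 0.082]), array([ 0.411, -0.186]), array([ 0.457, -0.053])]
stain [array([0.701, 0.139]), array([ 0.644, -0.118]), array([0.672, 0.01 ])]
tray [array([ 0.719, -0.146]), array([ 0.633, -0.257]), array([ 0.676, -0.202])]
beaker [array([0.71 , 0.261]), array([0.625, 0.171]), array([0.667, 0.216])]
box [array([ 0.489, -0.198]), array([ 0.403, -0.308]), array([ 0.446, -0.253])]
mortar [array([0.519, 0.214]), array([0.43 , 0.116]), array([0.474, 0.165])]
```

View pics/a.png

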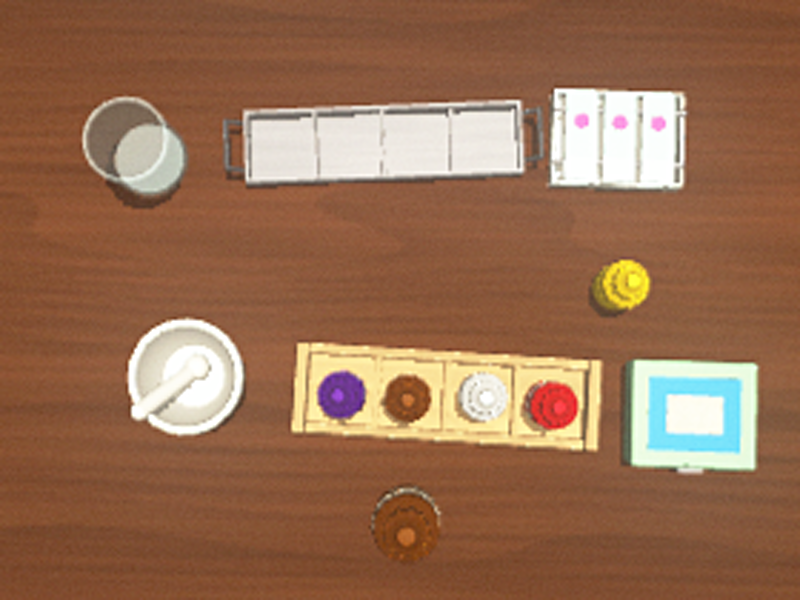

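View pics/b.png

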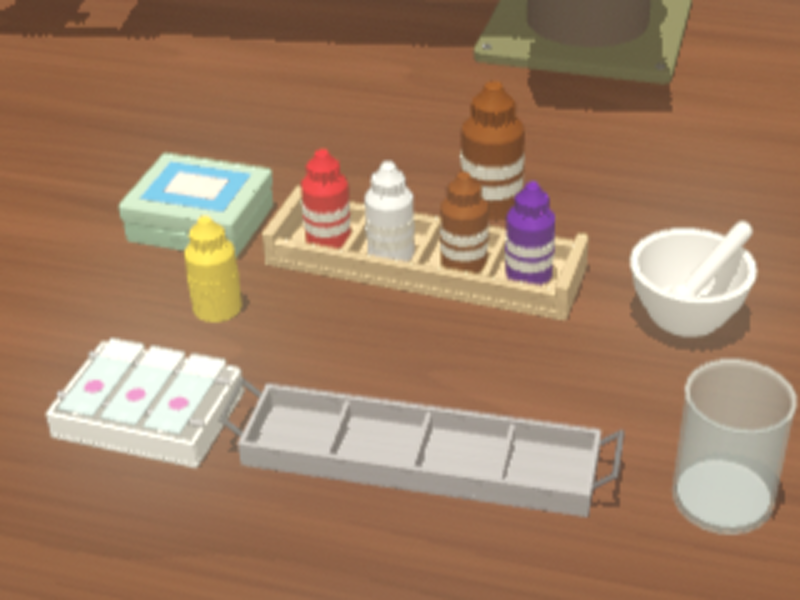

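The tray is at the right, on the −y end of the steel rack (crop at 615,140), and the beaker is at the left. The wooden rack holds, left to right, violet (340,395), brown (408,400), white (483,397) and red (553,405). The big brown bottle (405,525) and the yellow one (622,285) stand loose, so neither is part of the job. I'll fit the models to the masks next.

```bash
cat >> h.py <<'E'
from scipy.optimize import minimize
def bottle(x,y,z0):
    a=np.linspace(0,2*np.pi,24)
    return np.array([[x+r*np.cos(t),y+r*np.sin(t),z0+h] for r,h in((.019,0),(.019,.055),(.0125,.063),(.0125,.075),(.004,.084)) for t in a])
def box(x,y,th,L):
    c,s=np.cos(th),np.sin(th)
    return np.array([[x+c*i*L[0]/2-s*j*L[1]/2,y+s*i*L[0]/2+c*j*L[1]/2,z] for i in(-1,1) for j in(-1,1) for z in(0,L[2])])
def sil(c,P,M):
    m=np.zeros((420,560),np.uint8);h=cv2.convexHull((proj(c,P,M)*16).astype(np.int32).reshape(-1,1,2));cv2.fillConvexPoly(m,h,1,cv2.LINE_8,4);return m>0
def fit(obs,fun,x0,step):
    # obs: list of (camera, M, mask); minimise sum of 1-IoU
    f=lambda p:sum(1-(sil(c,fun(p),M)&m).sum()/(sil(c,fun(p),M)|m).sum() for c,M,m in obs)
    x0=np.array(x0,float);S=np.vstack([x0]+[x0+np.eye(len(x0))[i]*step[i] for i in range(len(x0))])
    r=minimize(f,x0,method="Nelder-Mead",options=dict(initial_simplex=S,xatol=2e-4,fatol=1e-4))
    return r.x,r.fun
def masks(c,n): return [(d["conf"],d["region"],d["extent"]) for d in ctrl.masks_of(c,n)]
E
python3 - <<'E'
from h import *
G={"violet":(.451,.031),"brown":(.459,-.028),"white":(.457,-.082),"red":(.458,-.131)}
RK={"store_rack":((.457,-.053),(.074,.252,.028)),"stain_rack":((.672,.01),(.061,.235,.02))}
MM={};
for c in("top","scene"):
    ctrl.camera(c);M=w2c(c)
    for n in list(G)+list(RK):
        P=bottle(*G[n],.008) if n in G else box(*RK[n][0],0,RK[n][1])
        s=sil(c,P,M);best=max(masks(c,n+"_center" if n in G else n),key=lambda d:(d[1]&s).sum()/(d[1]|s).sum(),default=None)
        if best is not None: MM.setdefault(n,[]).append((c,M,best[1]))
for n,o in MM.items():
    for obs in [[q] for q in o]+[o]:
        if n in G: r=fit(obs,lambda p:bottle(p[0],p[1],.008),G[n],(.01,.01))
        else: r=fit(obs,lambda p:box(p[0],p[1],p[2],RK[n][1]),(*RK[n][0],0.03),(.01,.01,.05))
        print(n,[q[0] for q in obs],r[0].round(4),round(r[1],3))
E
```

```text
violet ['top'] [0.4644 0.0328] 0.238
violet ['scene'] [0.4623 0.031 ] 0.078
violet ['top', 'scene'] [0.4621 0.0311] 0.321
brown ['top'] [ 0.46   -0.0198] 0.074
brown ['scene'] [ 0.4602 -0.0219] 0.057
brown ['top', 'scene'] [ 0.4602 -0.0207] 0.177
white ['top'] [ 0.462  -0.0811] 0.147
white ['scene'] [ 0.464  -0.0818] 0.144
white ['top', 'scene'] [ 0.4642 -0.0809] 0.317
red ['top'] [ 0.4556 -0.1377] 0.133
red ['scene'] [ 0.4559 -0.1398] 0.087
red ['top', 'scene'] [ 0.4558 -0.1389] 0.249
store_rack ['top'] [ 0.4616 -0.0521 -0.0508] 0.28
store_rack ['scene'] [ 0.4671 -0.0545 -0.0257] 0.446
store_rack ['top', 'scene'] [ 0.4616 -0.0528 -0.0491] 0.724
stain_rack ['top'] [0.6749 0.0039 0.0562] 0.078
stain_rack ['scene'] [0.6757 0.0023 0.0488] 0.065
stain_rack ['top', 'scene'] [0.6754 0.0036 0.0528] 0.15
```

move_arm(steps=[[[0.03, 0.06, 0.02], [0, 0, 10.5], 0.8], [[0.03, 0.06, 0.02], [0, 0, 10.5], 0.8], [[0.03, 0.06, 0], [0, 0, 10.5], 0.8], [[0.03, 0.06, 0], [0, 0, 10.5], 0.8], [[0.03, 0.06, 0], [0, 0, 10.5], 0.8], [[0.03, 0.06, 0], [0, 0, 10.5], 0.8], [[0.03, 0.06, 0], [0, 0, 10.5], 0.8], [[0.02, 0.06, 0], [0, 0, 0], 0.8]])

```text
t: 2.8
position: [0.3693, -0.1833, 0.2674]
tcp_rot: [3.14, 0.0, 1.525]
wrist_force: [0.5, -0.8, 1.1]
gripper_width: 0.0686
grip_force: 0.0
```

move_arm(steps=[[[0.02, 0.05, -0.02], [0, 0, 0], 0.8], [[0.02, 0.05, -0.02], [0, 0, 0], 0.8], [[0.02, 0.05, -0.02], [0, 0, 0], 0.8], [[0.02, 0.045, -0.02], [0, 0, 0], 0.8], [[0, 0, 0], [0, 0, 0], 0.8]])

```text
t: 3.42
position: [0.448, 0.0126, 0.1851]
tcp_rot: [-3.138, -0.001, 1.53]
wrist_force: [-0.6, 0.1, 0.2]
gripper_width: 0.0682
grip_force: 0.0
```

move_arm(steps=[[[0.007, 0.009, -0.01], [0, 0, 0], 0.8], [[0.007, 0.0095, -0.01], [0, 0, 0], 0.8], [[0, 0, 0], [0, 0, 0], 0.8]])

```text
t: 3.8
position: [0.4624, 0.0282, 0.166]
tcp_rot: [-3.14, 0.0, 1.524]
wrist_force: [-1.0, 0.3, 0.0]
gripper_width: 0.0681
grip_force: 0.0
```

```bash
cat > wl.py <<'E'
from h import *
import sys
# wrist look: fit given bottles "name:x:y:z0" in the wrist picture
M=w2c("wrist");im=ctrl.camera("wrist");cv2.imwrite("pics/"+sys.argv[1],im)
for a in sys.argv[2:]:
    n,x,y,z=a.split(":");x,y,z=float(x),float(y),float(z);s=sil("wrist",bottle(x,y,z),M)
    best=max(masks("wrist",n+"_center"),key=lambda d:(d[1]&s).sum()/(d[1]|s).sum(),default=None)
    if best is None: print(n,"none");continue
    r=fit([("wrist",M,best[1])],lambda p:bottle(p[0],p[1],z),(x,y),(.01,.01));print(n,r[0].round(4),round(r[1],3))
print(ctrl.get_obs()["position"].round(4))
E
python3 wl.py w1.png violet:.462:.031:.008 brown:.460:-.021:.008 white:.464:-.081:.008
```

```text
violet [0.4598 0.0311] 0.032
brown [ 0.4583 -0.0219] 0.086
white [ 0.46   -0.0835] 0.15
[0.4628 0.0279 0.1674]
```

View pics/w1.png

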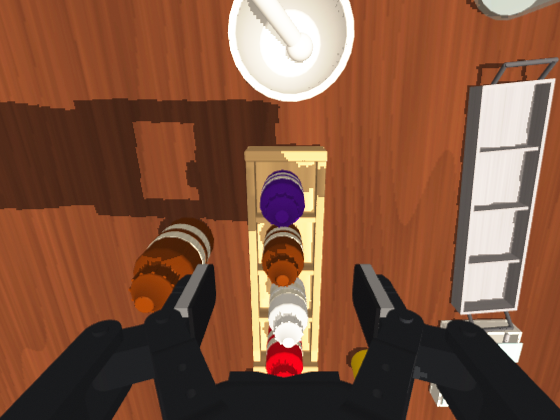

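The wrist view shows violet at (283,195) between the finger lines, with the big brown bottle to the left at (170,260), clear of the fingers. I'll go down on violet.

move_arm(steps=[[[-0.001, 0.003, -0.03], [0, 0, 0], 0.8], [[0, 0, -0.04], [0, 0, 0], 0.8], [[0, 0, -0.04], [0, 0, 0], 0.8], [[0, 0, -0.027], [0, 0, 0], 0.8], [[0, 0, 0], [0, 0, 0], 0.8], [[0, 0, 0], [0, 0, 0], 0.4], [[0, 0, 0], [0, 0, 0], 0.2], [[0, 0, 0], [0, 0, 0], 0.2]])

```text
t: 5.0
position: [0.4635, 0.0312, 0.0323]
tcp_rot: [3.138, 0.0, 1.525]
wrist_force: [-0.5, -0.6, 5.8]
gripper_width: 0.0365
grip_force: 60.6
```

move_arm(steps=[[[0, 0, 0.02], [0, 0, 0], 0.2], [[0, 0, 0.03], [0, 0, 0], 0.2], [[0.02, 0, 0.02], [0, 0, 0], 0.2], [[0.045, -0.01, 0], [0, 0, 0], 0.2], [[0.045, -0.03, 0], [0, 0, 0], 0.2], [[0.045, -0.035, 0], [0, 0, 0], 0.2], [[0.045, -0.03, 0], [0, 0, 0], 0.2], [[0, 0, 0], [0, 0, 0], 0.2]])

```text
t: 6.0
position: [0.664, -0.0759, 0.0999]
tcp_rot: [3.14, 0.0, 1.522]
wrist_force: [-0.3, 0.4, -0.1]
gripper_width: 0.0365
grip_force: 60.3
```

```bash
cat > rk.py <<'E'
from h import *
import sys
# refine the steel rack from wrist + its four pocket centres
M=w2c("wrist");im=ctrl.camera("wrist");cv2.imwrite("pics/"+sys.argv[1],im)
C=np.array([.6754,.0036]);ax=np.array([-.0528,.9986]);ex=np.array([.9986,.0528])
P=[[*(C+a*ex+b*ax),.02] for a,b in((-.0305,-.1175),(.0305,-.1175),(.0305,.1175),(-.0305,.1175))]
cv2.polylines(im,[proj("wrist",P,M).astype(np.int32)],True,(0,255,0),1)
for b in(-.058,0,.058):
    q=proj("wrist",[[*(C+a*ex+b*ax),.02] for a in(-.0305,.0305)],M).astype(int);cv2.line(im,tuple(map(int,q[0])),tuple(map(int,q[1])),(0,255,0),1)
cv2.imwrite("pics/"+sys.argv[1],im);print(ctrl.get_obs()["position"].round(4))
E
python3 rk.py w2.png
```

```text
[ 0.6623 -0.0746  0.0996]
```

View pics/w2.png

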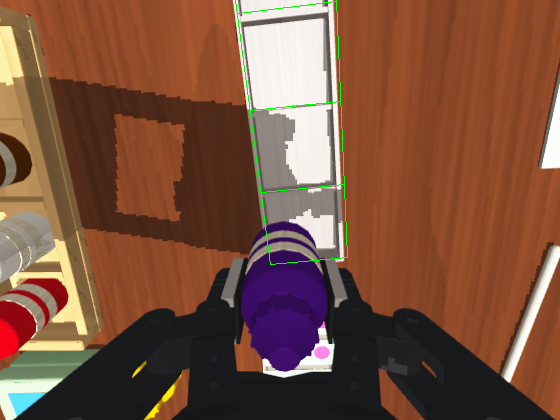

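The green model outline follows the steel rack to about 2 mm, sitting slightly too far up (+y). Violet hangs upright at (285,290), so I'll place it.

move_arm(steps=[[[0.017, -0.01, 0], [0, 0, 0], 0.2], [[0, 0, -0.025], [0, 0, 0], 0.2], [[0, 0, -0.03], [0, 0, 0], 0.2], [[0, 0, -0.013], [0, 0, 0], 0.2], [[0, 0, -0.004], [0, 0, 0], 0.2], [[0, 0, -0.002], [0, 0, 0], 0.2], [[0, 0, 0], [0, 0, 0], 0.2]])

```text
t: 6.92
position: [0.6797, -0.0838, 0.0274]
tcp_rot: [3.139, 0.0, 1.525]
wrist_force: [0.2, -0.1, -1.1]
gripper_width: 0.0362
grip_force: 60.5
```

move_arm(steps=[[[0, 0, -0.001], [0, 0, 0], 0.2], [[0, 0, 0], [0, 0, 0], 0.2]])

```text
t: 7.18
position: [0.6797, -0.0838, 0.0274]
tcp_rot: [3.14, 0.0, 1.525]
wrist_force: [-3.0, 0.8, 5.9]
gripper_width: 0.0361
grip_force: 61.1
```

```bash
python3 -c "
from h import *
for i in range(4):
    o=ctrl.get_obs();print(o['position'].round(4),o['wrist_force'].round(1));ctrl.camera('top')"
```

```text
[ 0.6797 -0.0838  0.0274] [-3.   0.8  5.9]
[ 0.6797 -0.0838  0.0274] [-3.5  1.1  6.9]
[ 0.6797 -0.0838  0.0274] [-2.9  0.8  6.9]
[ 0.6797 -0.0838  0.0274] [-2.8  0.8  5.5]
```

move_arm(steps=[[[0, 0, 0], [0, 0, 0], 0.75], [[0, 0, 0], [0, 0, 0], 0.75], [[0, 0, 0.03], [0, 0, 0], 0.75], [[0, 0, 0.055], [0, 0, 0], 0.75], [[-0.045, 0.013, 0.02], [0, 0, 0], 0.75], [[-0.045, 0.013, 0], [0, 0, 0], 0.75], [[-0.045, 0.013, 0], [0, 0, 0], 0.75], [[-0.045, 0.013, 0], [0, 0, 0], 0.75]])

```text
t: 8.38
position: [0.4973, -0.0313, 0.1299]
tcp_rot: [3.141, 0.0, 1.524]
wrist_force: [-0.0, -0.1, 1.1]
gripper_width: 0.0638
grip_force: 0.0
```

Run:
```python
from h import *
o=ctrl.get_obs();print(o["position"].round(4))
M=w2c("scene");im=ctrl.camera("scene");cv2.imwrite("pics/s2.png",cv2.resize(im[90:330,90:410],(800,600),interpolation=cv2.INTER_CUBIC))
for d in masks("scene","violet_center"): print(d[0],d[2],fit([("scene",M,d[1])],lambda p:bottle(p[0],p[1],.003),(.68,-.085),(.01,.01)))
```

```text
[ 0.4973 -0.0313  0.1299]
0.58 [195.3, 226.8, 220.8, 272.9] (array([ 0.68068464, -0.08320734]), np.float64(0.10510510510510507))
```

View pics/s2.png

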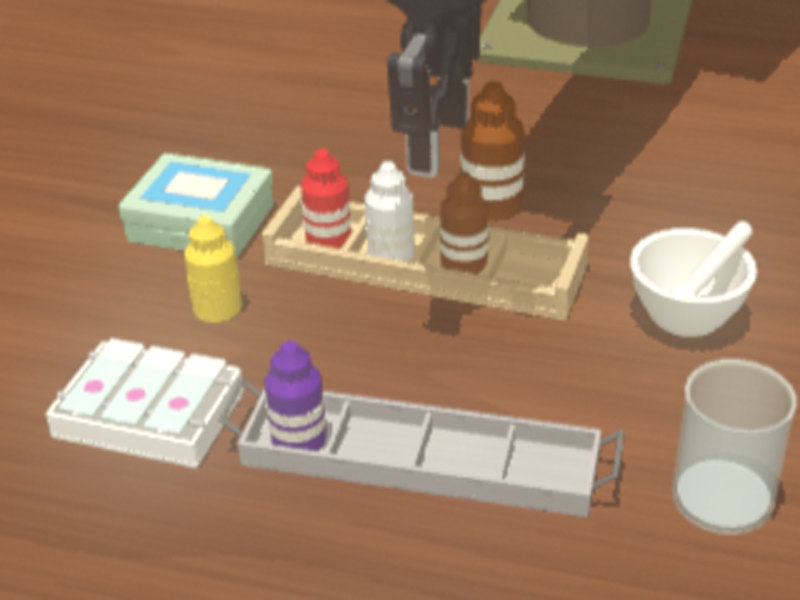

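Violet stands upright in the tray-end pocket at (295,400). Brown is next, with the fingers opened less because the big bottle is close.

move_arm(steps=[[[-0.038, 0.009, 0], [0, 0, 0], 0.65], [[0, 0, 0], [0, 0, 0], 0.65]])

```text
t: 8.72
position: [0.4596, -0.0224, 0.1295]
tcp_rot: [-3.141, -0.0, 1.525]
wrist_force: [1.2, 0.2, -0.4]
gripper_width: 0.0556
grip_force: 0.0
```

```bash
python3 wl.py w3.png brown:.459:-.022:.008; python3 -c "
from h import *
print(back('scene',287,176,0),back('scene',275,172,0))"
```

```text
brown [ 0.4583 -0.0219] 0.051
[ 0.4617 -0.0229  0.1305]
[ 0.3784595  -0.01611855  0.        ] [ 0.36986039 -0.04485652  0.        ]
```

move_arm(steps=[[[-0.001, 0, -0.03], [0, 0, 0], 0.65], [[0, 0, -0.04], [0, 0, 0], 0.65], [[0, 0, -0.03], [0, 0, 0], 0.65], [[0, 0, 0], [0, 0, 0], 0.65], [[0, 0, 0], [0, 0, 0], 0.2], [[0, 0, 0], [0, 0, 0], 0.2], [[0, 0, 0], [0, 0, 0], 0.2]])

```text
t: 9.7
position: [0.4612, -0.0229, 0.0316]
tcp_rot: [3.138, 0.0, 1.525]
wrist_force: [0.5, -0.2, 2.6]
gripper_width: 0.0364
grip_force: 60.3
```

move_arm(steps=[[[0, 0, 0.02], [0, 0, 0], 0.2], [[0, 0, 0.03], [0, 0, 0], 0.2], [[0.02, 0, 0.02], [0, 0, 0], 0.2], [[0.05, 0, 0], [0, 0, 0], 0.2], [[0.05, -0.001, 0], [0, 0, 0], 0.2], [[0.05, -0.001, 0], [0, 0, 0], 0.2], [[0.047, -0.002, 0], [0, 0, 0], 0.2], [[0, 0, 0], [0, 0, 0], 0.2]])

```text
t: 10.7
position: [0.6791, -0.0268, 0.0998]
tcp_rot: [3.141, 0.0, 1.525]
wrist_force: [-0.4, 0.6, -0.9]
gripper_width: 0.0368
grip_force: 60.5
```

move_arm(steps=[[[-0.001, 0, -0.025], [0, 0, 0], 0.2], [[0, 0, -0.03], [0, 0, 0], 0.2], [[0, 0, -0.013], [0, 0, 0], 0.2], [[0, 0, -0.004], [0, 0, 0], 0.2], [[0, 0, -0.002], [0, 0, 0], 0.2], [[0, 0, -0.001], [0, 0, 0], 0.2], [[0, 0, 0], [0, 0, 0], 0.2]])

```text
t: 11.58
position: [0.6765, -0.0267, 0.0267]
tcp_rot: [3.14, 0.0, 1.525]
wrist_force: [-1.5, 0.7, 3.0]
gripper_width: 0.0362
grip_force: 60.8
```

move_arm(steps=[[[0, 0, 0], [0, 0, 0], 0.7], [[0, 0, 0], [0, 0, 0], 0.7], [[0, 0, 0.03], [0, 0, 0], 0.7], [[0, 0, 0.055], [0, 0, 0], 0.7], [[-0.05, -0.013, 0.02], [0, 0, 0], 0.7], [[-0.055, -0.014, 0], [0, 0, 0], 0.7], [[-0.055, -0.014, 0], [0, 0, 0], 0.7], [[-0.05, -0.014, 0], [0, 0, 0], 0.7]])

```text
t: 12.58
position: [0.4639, -0.0819, 0.1299]
tcp_rot: [3.141, 0.0, 1.525]
wrist_force: [0.0, -0.4, 0.7]
gripper_width: 0.0597
grip_force: 0.0
```

```bash
python3 wl.py w4.png white:.461:-.082:.008;python3 - <<'E'
from h import *
M=w2c("scene");ctrl.camera("scene")
for d in masks("scene","brown_center"): print(d[0],d[2],fit([("scene",M,d[1])],lambda p:bottle(p[0],p[1],.003),(.677,-.027),(.01,.01)))
E
```

```text
white [ 0.4602 -0.0828] 0.05
[ 0.461  -0.0818  0.1282]
0.94 [226.1, 229.3, 255.9, 277.6] (array([ 0.67503744, -0.02678238]), np.float64(0.1523713420787084))
0.72 [274.7, 125.0, 303.2, 179.5] (array([ 0.677, -0.027]), np.float64(1.0))
```

move_arm(steps=[[[-0.001, -0.001, -0.03], [0, 0, 0], 0.7], [[0, 0, -0.04], [0, 0, 0], 0.7], [[0, 0, -0.029], [0, 0, 0], 0.7], [[0, 0, 0], [0, 0, 0], 0.7], [[0, 0, 0], [0, 0, 0], 0.2], [[0, 0, 0], [0, 0, 0], 0.2], [[0, 0, 0], [0, 0, 0], 0.2]])

```text
t: 13.65
position: [0.4666, -0.0831, 0.033]
tcp_rot: [3.137, 0.001, 1.525]
wrist_force: [0.9, -0.3, 3.7]
gripper_width: 0.0365
grip_force: 60.3
```

move_arm(steps=[[[0, 0, 0.02], [0, 0, 0], 0.2], [[0, 0, 0.03], [0, 0, 0], 0.2], [[0.02, 0.02, 0.02], [0, 0, 0], 0.2], [[0.03, 0.04, 0], [0, 0, 0], 0.2], [[0.03, 0.04, 0], [0, 0, 0], 0.2], [[0.04, 0.014, 0], [0, 0, 0], 0.2], [[0.045, 0, 0], [0, 0, 0], 0.2], [[0.045, 0, 0], [0, 0, 0], 0.2]])

```text
t: 14.65
position: [0.676, 0.0319, 0.1012]
tcp_rot: [3.141, 0.0, 1.525]
wrist_force: [1.5, 0.2, 0.2]
gripper_width: 0.0366
grip_force: 60.0
```

move_arm(steps=[[[0, 0, 0], [0, 0, 0], 0.2]])

```text
t: 14.78
position: [0.6769, 0.0313, 0.1009]
tcp_rot: [3.141, 0.0, 1.525]
wrist_force: [0.2, 0.4, -0.8]
gripper_width: 0.0366
grip_force: 60.3
```

move_arm(steps=[[[-0.003, 0, -0.025], [0, 0, 0], 0.2], [[0, 0, -0.03], [0, 0, 0], 0.2], [[0, 0, -0.013], [0, 0, 0], 0.2], [[0, 0, -0.004], [0, 0, 0], 0.2], [[0, 0, -0.002], [0, 0, 0], 0.2], [[0, 0, -0.001], [0, 0, 0], 0.2], [[0, 0, 0], [0, 0, 0], 0.2]])

```text
t: 15.65
position: [0.6724, 0.0313, 0.028]
tcp_rot: [3.14, 0.0, 1.525]
wrist_force: [-3.6, 0.4, 5.3]
gripper_width: 0.0362
grip_force: 60.8
```

move_arm(steps=[[[0, 0, 0], [0, 0, 0], 0.7], [[0, 0, 0], [0, 0, 0], 0.7], [[0, 0, 0.03], [0, 0, 0], 0.7], [[0, 0, 0.055], [0, 0, 0], 0.7], [[-0.05, -0.04, 0.02], [0, 0, 0], 0.7], [[-0.045, -0.04, 0], [0, 0, 0], 0.7], [[-0.045, -0.04, 0], [0, 0, 0], 0.7], [[-0.045, -0.04, 0], [0, 0, 0], 0.7]])

```text
t: 16.65
position: [0.4888, -0.1269, 0.1298]
tcp_rot: [3.141, 0.001, 1.525]
wrist_force: [-0.1, -0.9, 1.3]
gripper_width: 0.0596
grip_force: 0.0
```

move_arm(steps=[[[-0.03, -0.01, 0], [0, 0, 0], 0.7], [[0, 0, 0], [0, 0, 0], 0.7]])

```text
t: 16.9
position: [0.4586, -0.1366, 0.1294]
tcp_rot: [3.141, 0.0, 1.522]
wrist_force: [0.3, 0.3, -0.0]
gripper_width: 0.0598
grip_force: 0.0
```

```bash
python3 wl.py w5.png red:.457:-.139:.008;python3 - <<'E'
from h import *
M=w2c("scene");ctrl.camera("scene")
for d in masks("scene","white_center"): print(d[0],d[2],fit([("scene",M,d[1])],lambda p:bottle(p[0],p[1],.003),(.674,.031),(.01,.01)))
E
```

```text
red [ 0.4538 -0.1387] 0.053
[ 0.4605 -0.136   0.13  ]
0.55 [261.4, 233.2, 286.2, 275.1] (array([0.67215454, 0.03166716]), np.float64(0.10310310310310311))
```

View pics/w5.png

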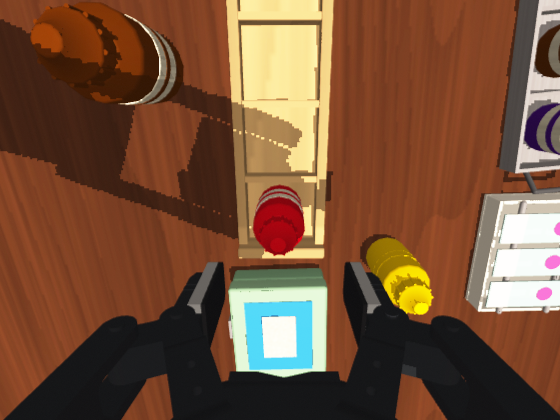

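Red stands at (280,220) in the end pocket, with the slide box and the yellow bottle clear of the fingers. I'll go down on it.

move_arm(steps=[[[-0.004, -0.003, -0.03], [0, 0, 0], 0.7], [[0, 0, -0.04], [0, 0, 0], 0.7], [[0, 0, -0.03], [0, 0, 0], 0.7], [[0, 0, 0], [0, 0, 0], 0.7], [[0, 0, 0], [0, 0, 0], 0.2], [[0, 0, 0], [0, 0, 0], 0.2], [[0, 0, 0], [0, 0, 0], 0.2]])

```text
t: 17.98
position: [0.4577, -0.1394, 0.0315]
tcp_rot: [3.138, 0.001, 1.525]
wrist_force: [0.1, 1.7, 3.8]
gripper_width: 0.0365
grip_force: 60.3
```

move_arm(steps=[[[0, 0, 0.02], [0, 0, 0], 0.2], [[0, 0, 0.03], [0, 0, 0], 0.2], [[0.01, 0.03, 0.02], [0, 0, 0], 0.2], [[0.02, 0.045, 0], [0, 0, 0], 0.2], [[0.02, 0.045, 0], [0, 0, 0], 0.2], [[0.02, 0.045, 0], [0, 0, 0], 0.2], [[0.02, 0.045, 0], [0, 0, 0], 0.2], [[0, 0, 0], [0, 0, 0], 0.2]])

```text
t: 18.98
position: [0.5471, 0.0736, 0.1002]
tcp_rot: [3.14, -0.0, 1.529]
wrist_force: [0.4, -0.3, -1.7]
gripper_width: 0.0363
grip_force: 60.2
```

move_arm(steps=[[[0.03, 0.015, 0], [0, 0, 0], 0.2], [[0.045, 0, 0], [0, 0, 0], 0.2], [[0.045, 0, 0], [0, 0, 0], 0.2], [[0.003, 0, 0], [0, 0, 0], 0.2], [[0, 0, 0], [0, 0, 0], 0.2]])

```text
t: 19.6
position: [0.6683, 0.0853, 0.0992]
tcp_rot: [-3.14, 0.0, 1.524]
wrist_force: [0.7, -0.6, -0.6]
gripper_width: 0.0366
grip_force: 60.5
```

move_arm(steps=[[[0.002, 0.003, -0.025], [0, 0, 0], 0.2], [[0, 0, -0.03], [0, 0, 0], 0.2], [[0, 0, -0.013], [0, 0, 0], 0.2], [[0, 0, -0.004], [0, 0, 0], 0.2], [[0, 0, -0.002], [0, 0, 0], 0.2], [[0, 0, -0.001], [0, 0, 0], 0.2], [[0, 0, 0], [0, 0, 0], 0.2]])

```text
t: 20.48
position: [0.6718, 0.0891, 0.0265]
tcp_rot: [3.14, 0.0, 1.525]
wrist_force: [-3.9, -0.4, 6.1]
gripper_width: 0.0364
grip_force: 61.0
```

move_arm(steps=[[[0, 0, 0], [0, 0, 0], 0.7], [[0, 0, 0], [0, 0, 0], 0.7], [[0, 0, 0.03], [0, 0, 0], 0.7], [[0, 0, 0.055], [0, 0, 0], 0.7], [[-0.04, -0.01, 0.04], [0, 0, 0], 0.7], [[-0.05, -0.01, 0.04], [0, 0, 0], 0.7], [[-0.05, -0.01, 0.02], [0, 0, 0], 0.7], [[-0.05, 0, 0], [0, 0, 0], 0.7]])

```text
t: 21.48
position: [0.4828, 0.059, 0.2108]
tcp_rot: [3.136, -0.0, 1.524]
wrist_force: [-0.2, 0.7, -0.1]
gripper_width: 0.0597
grip_force: 0.0
```

Run:
```python
from h import *
Th=.0528;A=np.array([[np.cos(Th),np.sin(Th)],[-np.sin(Th),np.cos(Th)]])
for c in("scene","top"):
    M=w2c(c);im=ctrl.camera(c);cv2.imwrite(f"pics/{c}9.png",cv2.resize(im[90:330,90:410],(800,600),interpolation=cv2.INTER_CUBIC))
    for n,g in dict(violet=(.68,-.084),brown=(.677,-.027),white=(.673,.032),red=(.671,.089)).items():
        s=sil(c,bottle(*g,.003),M);d=max(masks(c,n+"_center"),key=lambda d:(d[1]&s).sum(),default=None)
        if d: x,f=fit([(c,M,d[1])],lambda p:bottle(p[0],p[1],.003),g,(.01,.01));print(c,n,x.round(4),"rack frame",(A@(x-[.6754,.0036])).round(4),round(f,3))
```

```text
scene violet [ 0.6782 -0.0837] rack frame [-0.0018 -0.0873] 0.109
scene brown [ 0.6797 -0.0242] rack frame [ 0.0028 -0.028 ] 0.111
scene white [0.6701 0.0312] rack frame [-0.0039  0.0278] 0.135
scene red [0.671 0.089] rack frame [0.0001 0.0855] 1.0
top violet [ 0.681  -0.0832] rack frame [ 0.001  -0.0869] 0.117
top brown [ 0.6752 -0.0251] rack frame [-0.0017 -0.0287] 0.155
top white [0.673 0.035] rack frame [-0.0007  0.0315] 0.16
top red [0.6735 0.0911] rack frame [0.0027 0.0875] 0.103
```

View pics/scene9.png

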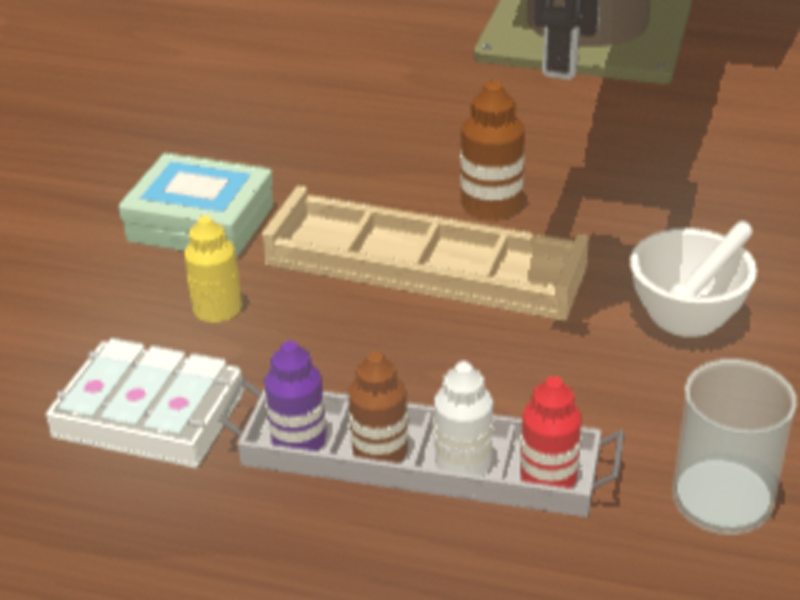

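View pics/top9.png

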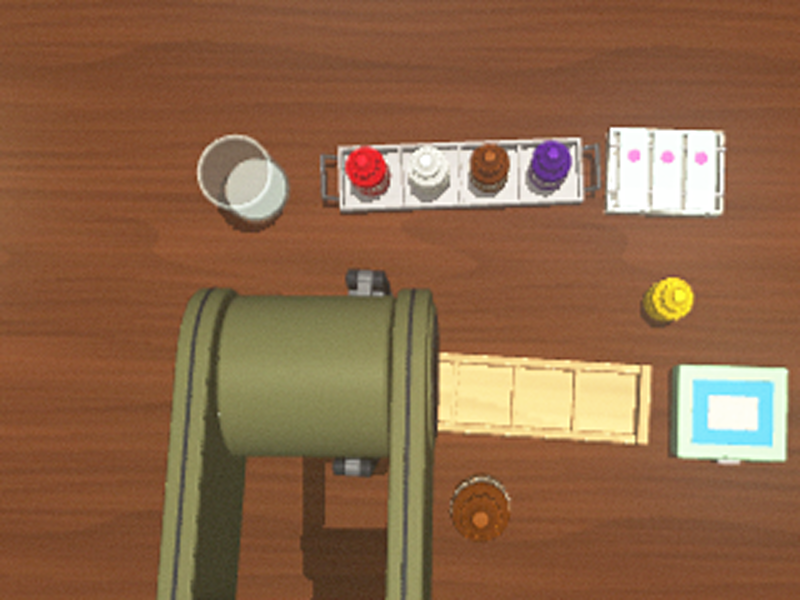

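Both pictures show all four bottles upright and fully down. From the tray end they run violet (295,395), brown (378,407), white (463,418), red (550,432), and nothing else has moved.

```bash
python3 -c "
from station import ctrl
print(ctrl.job_done())"
```

```text
the job is handed in; nothing more can be done
None
```

The four bottles stand upright and fully down in the steel rack, in order from the tray end: violet, brown, white, red. Camera fits put each within about 5 mm of its pocket centre, nothing else moved, and the job was handed in at about 22 s (its verdict was not returned).

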